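# Square up a chin-rest column foot on a slit-lamp base

### The job

Find the clamp block with the oblong foot, seat it fully down in the matching oblong pocket of the grey instrument base and let go of it. Then take the steel square with the grip rib, lay it flat on the base, and press it into the corner between the guide rail and the block until both of its outer faces lie flush and firmly against them (some 10 N on each is plenty); the job finishes while you are still holding the square pressed there. Do not knock the other things on the table about.

Things in the scene. Friction and masses are not known exactly. Their poses are not given: they have to be found in the camera images.
- base: grey cast instrument base fixed to the table, 170 (x) x 220 (y) x 24 (z) mm; origin at the centre of its underside, z up. A steel guide rail runs along its +x edge and an oblong pocket is sunk in its top near the +y end
- rail: steel guide rail fixed on the base, 20 (x) x 220 (y) x 24 (z) mm, top 48 mm above the table; origin at the centre of its underside. Its long inner face looks to its own -x, 10 mm from the origin; axes parallel to the base's. Base, rail, foot and square are ground metal that slides easily (friction about 0.2)
- pocket (a point): centre of the floor of the oblong pocket, which is 63 (x) x 43 (y) mm and 14 mm deep with slightly chamfered mouth; the floor is 10 mm above the table. Axes parallel to the base's. It takes the 60 x 40 mm foot either way round with about 1.5 mm play on every side; the edge of the pocket is 13.5 mm from the rail's face
- corner (a point): point on the top face of the base (24 mm above the table) where the rail's inner face meets the plane of the seated block's -y side (block centred in its pocket; its play shifts that plane by up to 1.5 mm). Axes parallel to the base's: the rail lies to +x, the block to +y, and the free top face on which the square goes to -x, -y
- foot_c (a point): clamp block with an oblong foot, loose, bare aluminium, about 0.5 kg: foot 60 (x) x 40 (y) x 34 (z) mm, on it a lug 44 (x) x 16 (y) x 34 (z) mm to grip, 68 mm tall in all. Point at its centre, 34 mm above its underside, which is level with the foot's top and the lug's bottom. Stands upright on the table
- square_c (a point): steel square lying flat, loose, about 0.45 kg: two legs 25 mm wide, 14 mm thick, at a right angle, and a black grip rib 14 (x) x 50 (y) mm on a 6 mm web, its top 49 mm above the underside. Point on the rib's centre line, 24 mm above the underside. Outer faces 45 mm from this point: the +x face is 110 mm long (y -65 to +45), the +y face 95 mm (x -50 to +45)
- square_corner (a point): outer corner of the square, on its underside, 45 mm to +x and 45 mm to +y of the rib's centre
- foot: the same oblong-footed block; origin at the centre of its underside
- square: the same square; origin at the underside below the rib's centre. When home its +x face lies on the rail, its +y face on the block, its axes parallel to the base's
- round_foot_c (a point): bystander: clamp block like the other but with a round foot, 54 mm diameter x 34 mm, same lug and height; point at its centre, 34 mm above its underside. It does not fit the pocket
- driver: bystander: screwdriver lying on the table, 160 mm long
- jar: bystander: jar, 44 mm diameter, 70 mm tall; origin at its underside
- dish: bystander: small steel dish, 80 mm diameter, 25 mm tall; origin at its underside
- lens: bystander: dark lens ring lying flat, 38 mm diameter, 6 mm thick; origin at its underside
- torch: bystander: aluminium pen torch lying on the table, about 120 mm long, 16 mm thick
- drops: bystander: bottle, 50 mm diameter, 120 mm tall; origin at its underside
Not all that is in view belongs to the job. What is shaped like the square but red is not meant. What is shaped like the foot but purple is not meant.

How it is judged:
On the way:
1. the oblong-footed block is seated in the oblong pocket and let go of (x of foot_c in the frame of pocket between -0.004 and 0.004 m and y of foot_c in the frame of pocket between -0.004 and 0.004 m and z of foot_c in the frame of pocket below 0.037 m and angle between the x axis of foot_c and the x axis of pocket, either way round below 0.09 rad and angle between foot_c's own z axis and vertical below 0.05 rad and contact force between the fingers and foot below 0.5 N), for 0.2 s.
At the end, for the whole second after the job is handed in: Block fully down in its pocket (3 mm, 0.05 rad upright, 0.09 rad in line), not held. Square flat on the base (5 mm, 0.035 rad), in line within 0.025 rad, corner to corner (4 mm across the rail, 6 mm along), pressing over 1.5 N on rail and on block, fingers still on it (over 1 N) (all of step 1 and contact force between the fingers and square above 1 N and contact force between square and rail above 1.5 N and contact force between square and foot above 1.5 N and angle between the x axis of square_c and the x axis of corner, either way round below 0.025 rad and angle between square_c's own z axis and vertical below 0.035 rad and x of square_corner in the frame of corner between -0.004 and 0.003 m and y of square_corner in the frame of corner between -0.006 and 0.006 m and z of square_corner in the frame of corner below 0.005 m); the arm keeps its last pose, push and grip.
It fails at once if the round-footed block is shifted by more than 30 mm (distance of round_foot_c from where it was at the start of the episode above 0.03 m).
It fails at once if another bystander is shifted by more than 30 mm (distance of any of driver, jar, dish, lens, torch, drops from where it was at the start of the episode above 0.03 m).
It also fails if it takes over 59 s, if anything falls off the work surface, if the arm or the gripper's body presses on something with over 40 N, if the wrist force passes 120 N, or if a joint passes its speed limit or range.

### The arm

A 7-joint arm with a two-finger parallel gripper is mounted at the origin on the work surface. World frame = base frame: x ahead of the robot, y to its left, z up, the work surface at z = 0. Lengths are in m, angles in rad, forces in N, time in s.
With the tool pointing down it reaches from about 0.35 to 0.9 m from the base axis. Payload 8.1 kg.
Tool frame: the origin (TCP) lies between the finger pads; the fingertips stand 14 mm ahead of it and the grasp point (between the pads) lies 5 mm behind it (r.nose_length is the distance from the TCP to the fingertips, in m); z points along the fingers, y is the line along which they close (so a half turn about z gives the same grasp; the last joint's range is limited). The gripper opens to 92 mm and grips with 3 to 60 N. Pads are 19 mm wide; open, the fingers measure 130 mm over their backs; the gripper's body (75 mm by 190 mm) begins 47 mm behind the grasp point.
Start: joints at [1.167, 0.434, 0.025, 1.573, -0.012, 1.134, -0.075], TCP at [0.185, -0.597, 0.241] pointing down, gripper open.
Joint ranges: [-2.62, 2.62], [-0.44, 2.09], [-1.27, 1.32], [0.08, 2.57], [-1.32, 4.46], [0.12, 2], [-2.74, 2.74]. Speed limits (rad/s): [2.22, 2.22, 3.01, 3.01, 3.14, 3.14, 3.14].

### API

Orientations are given as a 3x3 rotation matrix whose columns are the frame's x, y, z axes.
In Python, from workcell import r gives the robot as it stands.
- The arm moves only by the shell command python3 -m jog 'ROWS'. ROWS is JSON, a list of rows, each an object of numbers: "grip": the opening in per cent of the stroke, from 0 (shut) to 100 (fully open); "x", "y", "z": the shift along the tool's x, y, z as a fraction of full scale; "twist": the turn about the tool's z as a fraction of full scale. A call has 1 to 5 rows; each row is the pose to reach, as a shift and turn from the pose commanded when the call began, along the tool's axes at that moment, turning the shorter way round; what a row does not reach only later rows make up. Full scale, the value 1, is 1 m for a shift and 2 pi rad for a turn. A row lasts 1/10 s, in which the tool goes at most 50 mm and 8.59 degrees, less where a joint would pass 70% of its speed; a pose out of reach is approached as far as the arm can. A call with a number of a shift or a turn outside -1 to 1 is refused whole. A call with a gripper value outside its range is refused whole. The fingers move at their own pace and stop on an object; the grip force is fixed at half the most. Time passes only in rows, so rows that repeat a pose let the fingers close. It gives the time, the measured TCP pose, the force, the opening and the grip force at its end, in the units of the state.
- r.observe(): the state, without advancing time (a new reading comes with each control period).
- r.snapshot(name): name is "side" or "top"; returns a dict with "img" (480x640x3 uint8, blue, green, red), "fov_y" (degrees; the focal length in pixels is half the picture's height over the tangent of half this angle, whatever the lens; pixels are square), "cx", "cy" (the principal point, pixels), "rvec" (rotation vector, rad) and "tvec" (3), from world to camera coordinates, as OpenCV has them. Camera axes: x right, y down, z forward; pixel columns grow to the right and rows downward; lengths in m; the calibration is good to about 2 mm. A picture is of the moment at which its call begins. There is no depth.
- r.hand_in(): hands the job in; it is judged then, once.
The state is a dict: "time": time; "joint_pos": joint angles; "joint_velocities": joint speeds; "effort": joint torques, N m; "eef_pos": TCP position; "orientation": TCP orientation; "wrist_force": force on the tool from outside, world axes, zero at the start; "wrist_torque": the same for the moment, N m; "opening": opening from 0.0 (shut) to 1.0 (fully open); "grasp_force": force on a finger pad.
Only numpy, scipy, OpenCV 4.12 (cv2) and the standard library are available. Lean on these libraries where they do the work, as an engineer would, in place of code of your own. Each camera call takes 0.05 s, during which the arm holds its last target. There are 200 camera calls.

## Working session

There is one attempt and no reset: what is moved stays moved. The work goes in short steps, Python scripts to look and compute and a shell command to move; the robot and the scene stay as the last step left them, time stands still between calls to the robot, and variables do not carry over. Pictures are saved under pics/ and viewed, at most 10 in all, crops included, and the job is handed in when it is done.

```bash
mkdir -p pics
python3 - <<'E'
from workcell import r
import cv2,pickle
for n in("top","side"):
    s=r.snapshot(n); cv2.imwrite(f"pics/{n}0.png",s["img"]); pickle.dump(s,open(n+"0.pkl","wb"))
    print(n,s["fov_y"],s["cx"],s["cy"],s["rvec"],s["tvec"],[k for k in s])
o=r.observe();print(o)
E
```

```text
top 53.68122888478218 323.40701608666967 243.31537957871197 [ 2.20031212 -2.1576693   0.09743508] [0.08322241 0.60016461 1.10604018] ['img', 'fov_y', 'cx', 'cy', 'rvec', 'tvec']
side 45.36299947079678 315.7170677883776 239.1819941486773 [ 2.40462259 -0.30933632  0.1422462 ] [-0.55713923  0.21995004  1.0192856 ] ['img', 'fov_y', 'cx', 'cy', 'rvec', 'tvec']
{'time': 0.1, 'joint_pos': array([ 1.16742655,  0.43515155,  0.02497347,  1.57397844, -0.01156332,
        1.13400234, -0.07506375]), 'joint_velocities': array([ 1.01123398e-03, -1.53878962e-03,  8.29058648e-04, -1.99295630e-03,
        8.50459431e-05, -8.66853581e-05, -1.43624945e-03]), 'effort': array([ 4.02759659e-03, -6.69131112e+01,  9.88736339e-01, -3.15144217e+01,
       -6.03799056e-02,  3.74498684e-02,  4.02139131e-05]), 'eef_pos': array([ 0.18497449, -0.59655481,  0.24003524]), 'orientation': array([[ 9.55113778e-01,  2.96238676e-01, -5.63750512e-04],
       [ 2.96239169e-01, -9.55112938e-01,  1.27669055e-03],
       [-1.60240291e-04, -1.38638971e-03, -9.99999026e-01]]), 'wrist_force': array([0.01209581, 0.20714099, 0.66323601]), 'wrist_torque': array([ 0.03186714,  0.03119073, -0.03092649]), 'grasp_force': 0.0, 'opening': 1.0023526726822147}
```

View pics/top0.png

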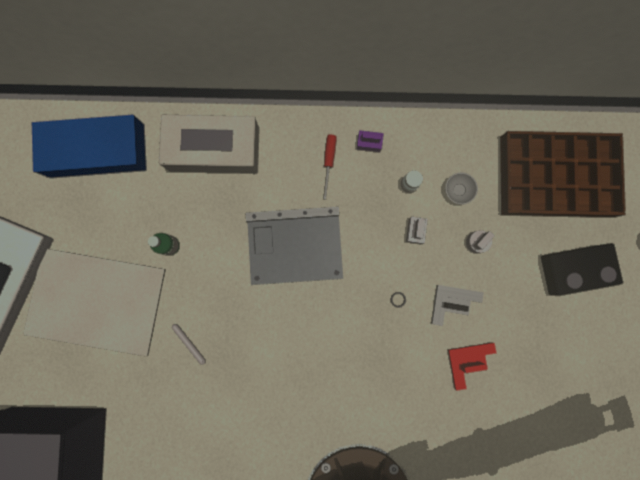

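View pics/side0.png

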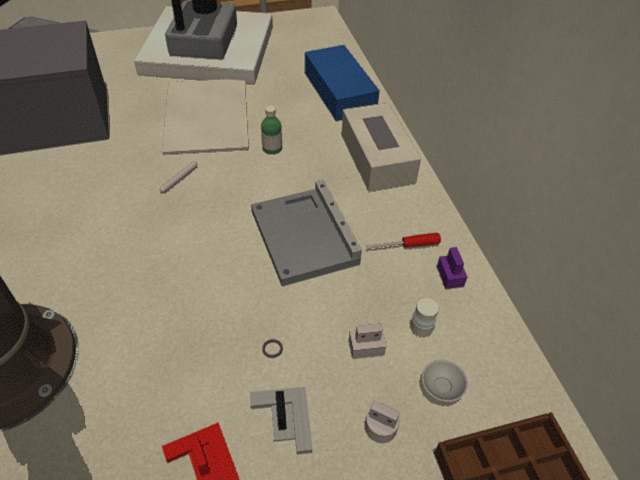

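The top view shows the oblong-foot block at about (417,230). It could be confused with the round-foot block (480,241) and the purple one (370,141). The grey square is at (455,305), with a red lookalike at (470,363). The base is at (295,247), its rail on the upper side and its pocket at (263,240). The side view agrees: oblong block (368,340), round (383,420), square (285,415). I'll check this in one close crop.

```bash
cat > h.py <<'E'
import cv2,pickle,numpy as np
def cam(s):
    f=240/np.tan(np.radians(s["fov_y"])/2)
    return np.array([[f,0,s["cx"]],[0,f,s["cy"]],[0,0,1]]),cv2.Rodrigues(np.array(s["rvec"]))[0],np.array(s["tvec"]).reshape(3)
def ray(s,px,z):
    K,R,t=cam(s);c=-R.T@t;p=np.c_[np.array(px,float),np.ones(len(px))]
    d=(R.T@np.linalg.inv(K)@p.T).T
    return c+d*((z-c[2])/d[:,2])[:,None]
def proj(s,P):
    K,R,t=cam(s);q=(K@(R@np.array(P,float).T+t[:,None])).T
    return q[:,:2]/q[:,2:]
E
python3 - <<'E'
import pickle,cv2
from h import *
a=pickle.load(open("top0.pkl","rb"));b=pickle.load(open("side0.pkl","rb"))
c=cv2.resize(a["img"][195:335,235:505],(800,415),interpolation=cv2.INTER_CUBIC)
cv2.imwrite("pics/c1.png",c)
c=cv2.resize(b["img"][170:470,240:440],(400,600),interpolation=cv2.INTER_CUBIC)
cv2.imwrite("pics/c2.png",c)
print("cam",-cam(a)[1].T@cam(a)[2],-cam(b)[1].T@cam(b)[2])
E
```

```text
cam [0.50124131 0.09786711 1.15309479] [ 0.38945702 -0.63141924  0.92052064]
```

View pics/c1.png

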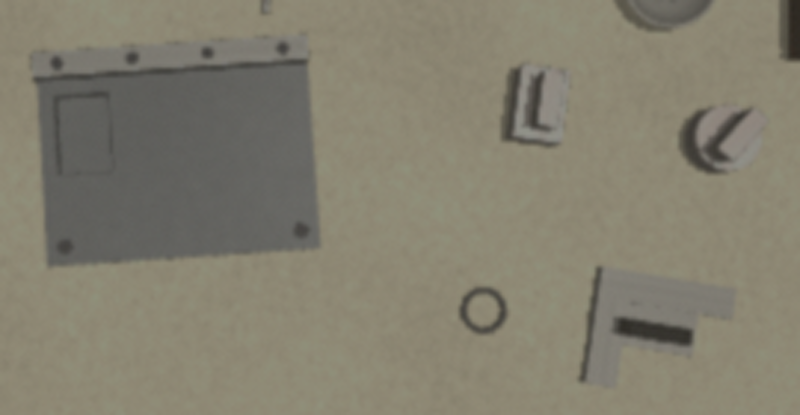

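View pics/c2.png

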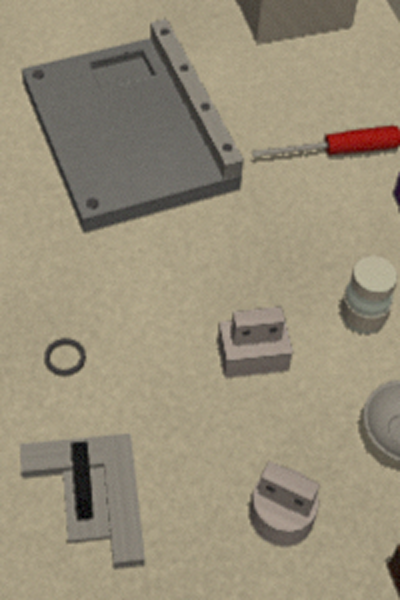

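The crops confirm the choice. The block at (417,230) has a rectangular foot and the one at (480,241) a round foot. The grey square has a black rib, and its corner already points to +x,+y. Next I fit model edges to the image gradients in both cameras.

```bash
cat > fit.py <<'E'
from h import *
from scipy.optimize import minimize
from scipy.ndimage import map_coordinates
def rect(x0,x1,y0,y1,z): return [((x0,y0,z),(x1,y0,z)),((x1,y0,z),(x1,y1,z)),((x1,y1,z),(x0,y1,z)),((x0,y1,z),(x0,y0,z))]
def poly(p,z): return [((*p[i],z),(*p[(i+1)%len(p)],z)) for i in range(len(p))]
FOOT=rect(-.03,.03,-.02,.02,.034)+rect(-.022,.022,-.008,.008,.068)
SQ=poly([(.045,.045),(.045,-.065),(.02,-.065),(.02,.02),(-.05,.02),(-.05,.045)],.014)+rect(-.007,.007,-.025,.025,.049)
BASE=[((.065,-.11,.024),(-.085,-.11,.024)),((-.085,-.11,.024),(-.085,.11,.024)),((-.085,.11,.024),(.065,.11,.024))]+rect(.065,.085,-.11,.11,.048)
def pocket(cy): return rect(-.0115,.0515,cy-.0215,cy+.0215,.024)
def pts(E,p,z0=0,n=40):
    P=np.concatenate([np.linspace(a,b,n) for a,b in E]);c,s=np.cos(p[2]),np.sin(p[2])
    return np.c_[p[0]+c*P[:,0]-s*P[:,1],p[1]+s*P[:,0]+c*P[:,1],P[:,2]+z0]
def grad(s,sg):
    g=cv2.GaussianBlur(cv2.cvtColor(s["img"],cv2.COLOR_BGR2GRAY).astype(np.float32),(0,0),sg)
    m=np.hypot(cv2.Sobel(g,5,1,0),cv2.Sobel(g,5,0,1)); return np.minimum(m,np.percentile(m,97))/np.percentile(m,97)
def fit(E,p0,views,z0=0):
    p=np.array(p0,float)
    for sg,st in((3,.008),(1.5,.003),(.8,.001)):
        G=[grad(s,sg) for s in views]
        def cost(q):
            P=pts(E,q,z0);return -sum(map_coordinates(g,proj(s,P)[:,::-1].T,order=1).mean() for s,g in zip(views,G))
        sim=np.array([p]+[p+d for d in np.diag([st,st,st*8])])
        m=minimize(cost,p,method="Nelder-Mead",options=dict(initial_simplex=sim,xatol=1e-5,fatol=1e-6));p=m.x
    return p,m.fun
def draw(im,s,E,p,z0=0,k=2,col=(0,255,0)):
    for u in proj(s,pts(E,p,z0)): cv2.circle(im,tuple(int(v) for v in (u+.5)*k),0,col,-1)
E
python3 - <<'E'
from fit import *
a=pickle.load(open("top0.pkl","rb"));b=pickle.load(open("side0.pkl","rb"))
f=lambda *uv,z:ray(a,[(235+u/2.963,195+v/2.963) for u,v in uv],z)
B=f((48,266),(320,246),z=.024);R=f((30,53),(306,34),z=.048);L=f((522,64),(568,67),(557,145),(510,139),z=.034);S=f((600,268),(735,290),(582,382),z=.014);Pk=f((84,134),z=.024)
print(B,R,L,S,Pk,sep="\n")
yaw=lambda d:np.arctan2(-d[0],d[1])
yb=yaw(R[0]-R[1]); c=(B.mean(0)+R.mean(0))/2
ys=yaw(S[0]-S[1]); Rz=np.array([[np.cos(ys),-np.sin(ys)],[np.sin(ys),np.cos(ys)]]);sc=S[0][:2]-Rz@[.045,.045]
l=L.mean(0); yl=np.arctan2(*(L[0]-L[3])[1::-1])
for name,E,p0 in(("base",BASE,[c[0],c[1],yb]),("foot",FOOT,[l[0],l[1],yl]),("sq",SQ,[*sc,ys])):
    print(name,np.round(p0,4))
    for n,v in(("top",[a]),("side",[b]),("both",[a,b])): print(n,*[np.round(x,4) for x in fit(E,p0,v)])
E
```

```text
[[0.49657522 0.26413975 0.024     ]
 [0.51676016 0.04682268 0.024     ]]
[[0.66461591 0.28032889 0.048     ]
 [0.68423842 0.06169559 0.048     ]]
[[ 0.66568103 -0.1127863   0.034     ]
 [ 0.66398849 -0.1497916   0.034     ]
 [ 0.60088236 -0.14102895  0.034     ]
 [ 0.60495778 -0.10339094  0.034     ]]
[[ 0.50356486 -0.18021213  0.014     ]
 [ 0.48798041 -0.28929014  0.014     ]
 [ 0.41212636 -0.16563691  0.014     ]]
[[0.60313801 0.2385714  0.024     ]]
base [0.5905 0.1632 0.0895]
top [0.5913 0.1643 0.0887] -0.596
side [0.5901 0.1592 0.0864] -0.7516
both [0.5915 0.1612 0.0781] -1.1829
foot [ 0.6339 -0.1267 -0.1535]
top [ 0.6318 -0.1102 -0.0777] -0.7114
side [ 0.6287 -0.1485 -0.1102] -0.8503
both [ 0.6315 -0.1181 -0.0787] -1.0239
sq [ 0.4527 -0.2184 -0.1419]
top [ 0.4554 -0.2141 -0.1723] -0.5966
side [ 0.4562 -0.2267 -0.1517] -0.6952
both [ 0.4561 -0.2215 -0.1553] -1.2127
```

Run:
```python
from fit import *
a=pickle.load(open("top0.pkl","rb"));b=pickle.load(open("side0.pkl","rb"))
R=[]
for s,fits in((a,[(BASE,[.5913,.1643,.0887]),(FOOT,[.6320,-.1267,-.09]),(SQ,[.4554,-.2141,-.1723])]),(b,[(BASE,[.5901,.1592,.0864]),(FOOT,[.6287,-.130,-.1102]),(SQ,[.4562,-.2267,-.1517])])):
    k=4;im=cv2.resize(s["img"],None,fx=k,fy=k,interpolation=cv2.INTER_CUBIC)
    for E,p in fits:
        p2,c=fit(E,p,[s]); print(p2,c)
        draw(im,s,E,p2,k=k)
        u=(proj(s,[[p2[0],p2[1],.03]])[0]*k).astype(int); w=im[max(u[1]-190,0):u[1]+190,u[0]-130:u[0]+130] if E is not BASE else im[u[1]-190:u[1]+190,u[0]-240:u[0]+240]
        w=cv2.resize(w,(int(w.shape[1]*300/w.shape[0]),300)); R.append(w)
h=[np.hstack(R[:3]),np.hstack(R[3:])];m=max(x.shape[1] for x in h)
cv2.imwrite("pics/o1.png",np.vstack([cv2.copyMakeBorder(x,0,0,0,m-x.shape[1],0) for x in h]))
```

```text
[0.59131384 0.16430669 0.08871094] -0.5959725975990295
[ 0.63181755 -0.11023241 -0.07772047] -0.7113779187202454
[ 0.45538916 -0.21407686 -0.17228062] -0.5965608358383179
[0.59140128 0.14260242 0.08440307] -0.6943892240524292
[ 0.62871851 -0.14845419 -0.11022811] -0.8503358960151672
[ 0.45621353 -0.22666965 -0.15165831] -0.6951629519462585
```

View pics/o1.png

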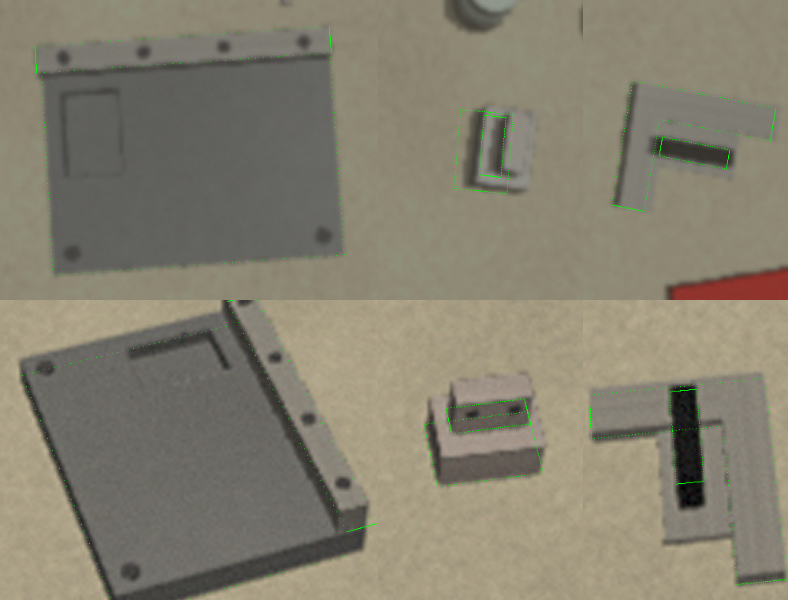

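```bash
sed -i 's/def fit(E,p0,views,z0=0):/def fit(E,p0,views,z0=0,S=((1.2,.002),(.8,.001))):/; s/for sg,st in.*/for sg,st in S:/' fit.py
cat >> fit.py <<'E'
FS=FOOT+[((-.03,-.02,0),(.03,-.02,0)),((.03,-.02,0),(.03,-.02,.034)),((-.03,-.02,0),(-.03,-.02,.034)),((-.022,-.008,.034),(.022,-.008,.034))]
BS=[e for e in BASE]+[((-.085,-.11,0),(.085,-.11,0)),((-.085,-.11,0),(-.085,-.11,.024)),((.085,-.11,0),(.085,-.11,.048)),((-.085,-.11,0),(-.085,.11,0)),((.065,-.11,.024),(.065,.11,.024))]
SS=SQ+[((.02,-.065,0),(.045,-.065,0)),((.045,-.065,0),(.045,-.065,.014)),((.02,-.065,0),(.02,-.065,.014))]
E
python3 - <<'E'
from fit import *
a=pickle.load(open("top0.pkl","rb"));b=pickle.load(open("side0.pkl","rb"))
R=[]
for s,fits in((a,[(BASE,[.5913,.1643,.0887]),(FOOT,[.6339,-.1267,-.13]),(SQ,[.4554,-.2141,-.1723])]),(b,[(BS,[.5901,.1630,.0884]),(FS,[.634,-.127,-.13]),(SS,[.455,-.216,-.17])])):
    k=4;im=cv2.resize(s["img"],None,fx=k,fy=k,interpolation=cv2.INTER_CUBIC)
    for E,p in fits:
        p2,c=min((fit(E,np.array(p)+[dx,dy,dt],[s]) for dx in(-.004,0,.004) for dy in(-.004,0,.004) for dt in(-.04,.04)),key=lambda t:t[1]); print(np.round(p2,4),c)
        if len(E) in(len(BASE),len(BS)) and abs(p[1]-.163)<.01:
            q=min(((-map_coordinates(grad(s,.8),proj(s,pts(pocket(y),p2))[:,::-1].T,order=1).mean(),y) for y in np.arange(.04,.1,.0005)));print("pocket y",q);E=E+pocket(q[1])
        draw(im,s,E,p2,k=k)
        u=(proj(s,[[p2[0],p2[1],.03]])[0]*k).astype(int); w=im[max(u[1]-190,0):u[1]+190,u[0]-130:u[0]+130] if abs(p[1]-.163)>.01 else im[u[1]-240:u[1]+240,u[0]-240:u[0]+240]
        w=cv2.resize(w,(int(w.shape[1]*300/w.shape[0]),300)); R.append(w)
h=[np.hstack(R[:3]),np.hstack(R[3:])];m=max(x.shape[1] for x in h)
cv2.imwrite("pics/o2.png",np.vstack([cv2.copyMakeBorder(x,0,0,0,m-x.shape[1],0) for x in h]))
E
```

```text
[0.5913 0.1643 0.0887] -0.5959729552268982
pocket y (np.float32(-0.34205383), np.float64(0.08850000000000005))
[ 0.6316 -0.1166 -0.1174] -0.7468862533569336
[ 0.4554 -0.2141 -0.1722] -0.5965608954429626
[0.5927 0.1597 0.0832] -0.8246592879295349
pocket y (np.float32(-0.544088), np.float64(0.08800000000000005))
[ 0.6372 -0.1317 -0.1285] -0.6814216375350952
[ 0.4568 -0.2225 -0.1487] -0.7826856374740601
```

View pics/o2.png

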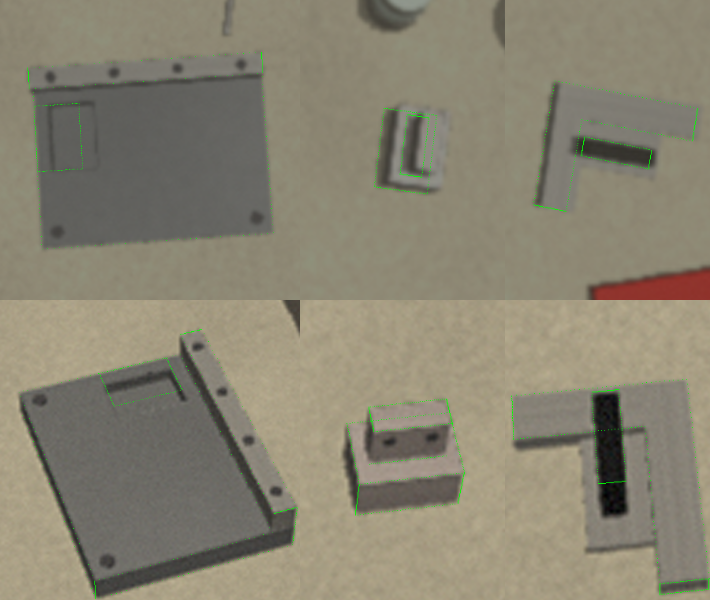

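The side view fits the foot well at about (0.637,-0.132), yaw -0.13. Top and side disagree by about 5 mm in y, probably from shadow edges. That's good enough to set out, and I'll take a close look there.

```bash
cat > go.py <<'E'
import sys,numpy as np
from workcell import r
x,y,z,yaw=map(float,sys.argv[1:5]);o=r.observe();R=o["orientation"];d=R.T@(np.array([x,y,z])-o["eef_pos"])
yc=np.arctan2(R[1,0],R[0,0]);t=-(yaw-yc);t=(t+np.pi)%(2*np.pi)-np.pi
print("pos",o["eef_pos"].round(4),"yaw",round(yc,4),"t",o["time"],"F",o["wrist_force"].round(2),"grip",round(o["opening"],3),o["grasp_force"],"j7",o["joint_pos"][6].round(2))
print("shift",d.round(4),"twist",round(t/2/np.pi,4))
E
python3 go.py .6365 -.130 .2 -.1285
```

```text
pos [ 0.185  -0.5966  0.24  ] yaw 0.3008 t 0.1 F [0.01 0.21 0.66] grip 1.002 0.0 j7 -0.08
shift [ 0.5695 -0.3118  0.0404] twist 0.0683
```

```bash
python3 -m jog '[{"grip":100,"x":0.57,"y":-0.312,"z":0.04,"twist":0.068},{"grip":100,"x":0.57,"y":-0.312,"z":0.04,"twist":0.068},{"grip":100,"x":0.57,"y":-0.312,"z":0.04,"twist":0.068},{"grip":100,"x":0.57,"y":-0.312,"z":0.04,"twist":0.068},{"grip":100,"x":0.57,"y":-0.312,"z":0.04,"twist":0.068}]'; python3 go.py .6365 -.130 .2 -.1285
```

```text
time: 0.6
eef_pos: [0.359, -0.4167, 0.2252]
orientation: [[0.992, -0.127, -0.0], [-0.127, -0.992, 0.0], [-0.0, -0.0, -1.0]]
wrist_force: [0.8, -0.9, -0.9]
opening: 1.004
grasp_force: 0.0
pos [ 0.359  -0.4167  0.2252] yaw -0.1269 t 0.6 F [ 0.8  -0.86 -0.88] grip 1.004 0.0 j7 -0.92
shift [ 0.239  -0.3195  0.0251] twist 0.0003
```

```bash
python3 -m jog '[{"grip":100,"x":0.239,"y":-0.32,"z":0.025},{"grip":100,"x":0.239,"y":-0.32,"z":0.025},{"grip":100,"x":0.239,"y":-0.32,"z":0.025},{"grip":100,"x":0.239,"y":-0.32,"z":0.025},{"grip":100,"x":0.239,"y":-0.32,"z":0.025}]'; python3 go.py .6365 -.130 .2 -.1285
```

```text
pos [ 0.359  -0.4167  0.2252] yaw -0.1269 t 0.6 F [ 0.8  -0.86 -0.88] grip 1.004 0.0 j7 -0.92
shift [ 0.239  -0.3195  0.0251] twist 0.0003schema error: expected keys grip, x, y, z, twist
```

```bash
python3 -m jog '[{"grip":100}]'; python3 go.py .6365 -.130 .2 -.1285
```

```text
pos [ 0.359  -0.4167  0.2252] yaw -0.1269 t 0.6 F [ 0.8  -0.86 -0.88] grip 1.004 0.0 j7 -0.92
shift [ 0.239  -0.3195  0.0251] twist 0.0003schema error: expected keys grip, x, y, z, twist
```

All five keys are required in every row.

```bash
python3 -m jog '[{"grip":100,"x":0.239,"y":-0.32,"z":0.025,"twist":0},{"grip":100,"x":0.239,"y":-0.32,"z":0.025,"twist":0},{"grip":100,"x":0.239,"y":-0.32,"z":0.025,"twist":0},{"grip":100,"x":0.239,"y":-0.32,"z":0.025,"twist":0},{"grip":100,"x":0.239,"y":-0.32,"z":0.025,"twist":0}]'; python3 go.py .6365 -.130 .2 -.1285
```

```text
time: 1.1
eef_pos: [0.5323, -0.2373, 0.2095]
orientation: [[0.992, -0.126, -0.0], [-0.126, -0.992, -0.0], [-0.0, 0.0, -1.0]]
wrist_force: [0.4, -1.6, 0.5]
opening: 0.999
grasp_force: 0.0
pos [ 0.5323 -0.2373  0.2095] yaw -0.1267 t 1.1 F [ 0.42 -1.57  0.49] grip 0.999 0.0 j7 -1.39
shift [ 0.0898 -0.1196  0.0095] twist 0.0003
```

```bash
python3 -m jog '[{"grip":100,"x":0.09,"y":-0.12,"z":0.03,"twist":0},{"grip":100,"x":0.09,"y":-0.12,"z":0.05,"twist":0},{"grip":100,"x":0.09,"y":-0.12,"z":0.08,"twist":0},{"grip":100,"x":0.09,"y":-0.12,"z":0.09,"twist":0},{"grip":100,"x":0.09,"y":-0.12,"z":0.09,"twist":0}]'
python3 - <<'E'
from workcell import r
from fit import *
b=r.snapshot("side");pickle.dump(b,open("side1.pkl","wb"))
cv2.imwrite("pics/s1.png",cv2.resize(b["img"][200:400,260:460],(600,600),interpolation=cv2.INTER_CUBIC))
u=proj(b,[r.observe()["eef_pos"]+[0,0,-.014]])
print((u-[260,200])*3)
E
python3 go.py .6365 -.130 .052 -.1285
```

```text
time: 1.6
eef_pos: [0.6347, -0.1269, 0.1151]
orientation: [[0.993, -0.121, -0.007], [-0.121, -0.993, 0.003], [-0.007, -0.002, -1.0]]
wrist_force: [-1.1, -0.2, 0.1]
opening: 1.0
grasp_force: 0.0
[[328.03908916 346.33202653]]
pos [ 0.6347 -0.1296  0.1174] yaw -0.124 t 1.65 F [-0.27 -0.12  0.28] grip 1.006 0.0 j7 -1.61
shift [0.0022 0.0002 0.0654] twist 0.0007
```

View pics/s1.png

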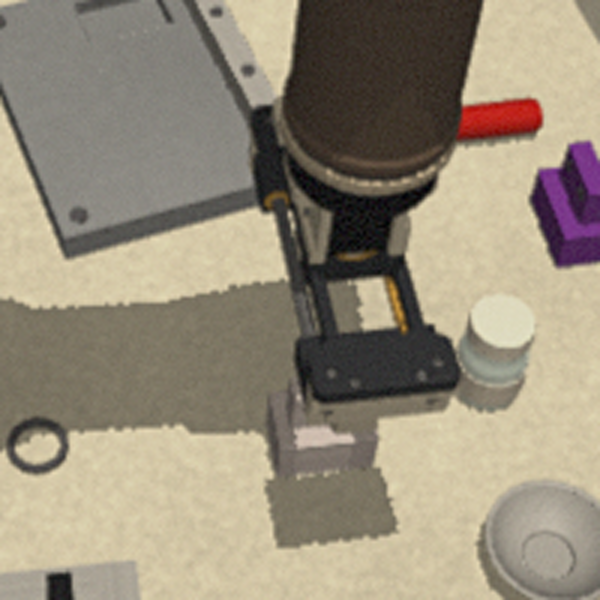

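The image shows the open gripper hanging over the block. The lug, at about (330,425), lies between the fingers, so I go down and grip.

```bash
python3 -m jog '[{"grip":100,"x":0.002,"y":0,"z":0.03,"twist":0.001},{"grip":100,"x":0.002,"y":0,"z":0.065,"twist":0.001},{"grip":60,"x":0.002,"y":0,"z":0.065,"twist":0.001},{"grip":30,"x":0.002,"y":0,"z":0.065,"twist":0.001},{"grip":0,"x":0.002,"y":0,"z":0.065,"twist":0.001}]' | tail -3; python3 go.py .6365 -.130 .052 -.1285
```

```text
wrist_force: [0.2, -0.4, 1.2]
opening: 0.79
grasp_force: 0.0
pos [ 0.639  -0.1326  0.0574] yaw -0.1338 t 2.15 F [ 0.19 -0.38  1.19] grip 0.79 0.0 j7 -1.63
shift [-0.0029 -0.0022  0.0054] twist -0.0008
```

```bash
python3 -m jog '[{"grip":0,"x":0,"y":0,"z":0,"twist":0},{"grip":0,"x":0,"y":0,"z":0,"twist":0},{"grip":0,"x":0,"y":0,"z":0,"twist":0},{"grip":0,"x":0,"y":0,"z":0,"twist":0},{"grip":0,"x":0,"y":0,"z":0,"twist":0}]' | tail -3; python3 go.py .6365 -.130 .2 -.1285
```

```text
wrist_force: [0.8, 0.6, 1.1]
opening: 0.355
grasp_force: 0.0
pos [ 0.6378 -0.1315  0.0549] yaw -0.1327 t 2.65 F [0.84 0.6  1.09] grip 0.355 0.0 j7 -1.63
shift [-0.0015 -0.0013 -0.1451] twist -0.0007
```

```bash
python3 -m jog '[{"grip":0,"x":0,"y":0,"z":0,"twist":0},{"grip":0,"x":0,"y":0,"z":0,"twist":0},{"grip":0,"x":0,"y":0,"z":0,"twist":0},{"grip":0,"x":0,"y":0,"z":0,"twist":0},{"grip":0,"x":0,"y":0,"z":0,"twist":0}]' | tail -3; python3 go.py .62 .10 .2 .087
```

```text
wrist_force: [0.9, 1.4, -1.0]
opening: 0.17
grasp_force: 30.0
pos [ 0.6378 -0.1312  0.0547] yaw -0.1326 t 3.15 F [ 0.91  1.35 -1.02] grip 0.17 29.997678995132446 j7 -1.63
shift [-0.0483 -0.2269 -0.1452] twist -0.0349
```

```bash
python3 -m jog '[{"grip":0,"x":0,"y":0,"z":-0.05,"twist":0},{"grip":0,"x":0,"y":0,"z":-0.1,"twist":0},{"grip":0,"x":-0.04,"y":-0.05,"z":-0.1,"twist":-0.01},{"grip":0,"x":-0.05,"y":-0.1,"z":-0.1,"twist":-0.02},{"grip":0,"x":-0.05,"y":-0.15,"z":-0.1,"twist":-0.035}]' | tail -3
python3 - <<'E'
from fit import *
a=pickle.load(open("top0.pkl","rb"));b=pickle.load(open("side0.pkl","rb"))
print(ray(b,[(240+u/2,170+v/2) for u,v in((90,66),(145,49),(156,76))],.024))
for s,p0 in((a,[.5913,.1643,.0887]),(b,[.5927,.1597,.0832])):
    g=grad(s,.8)
    def m(y):
        return map_coordinates(g,proj(s,pts(pocket(y),p0))[:,::-1].T,order=1).reshape(4,-1).mean(1)
    ys=np.arange(.06,.085,.001);print([(round(y,3),m(y).sum().round(2)) for y in ys])
E
python3 go.py .605 .236 .13 .086
```

```text
wrist_force: [1.7, -0.2, -3.0]
opening: 0.175
grasp_force: 30.0
[[0.5727046  0.24557901 0.024     ]
 [0.63827115 0.25682345 0.024     ]
 [0.6391227  0.21313616 0.024     ]]
[(np.float64(0.06), np.float32(0.33)), (np.float64(0.061), np.float32(0.33)), (np.float64(0.062), np.float32(0.34)), (np.float64(0.063), np.float32(0.34)), (np.float64(0.064), np.float32(0.35)), (np.float64(0.065), np.float32(0.36)), (np.float64(0.066), np.float32(0.4)), (np.float64(0.067), np.float32(0.46)), (np.float64(0.068), np.float32(0.56)), (np.float64(0.069), np.float32(0.67)), (np.float64(0.07), np.float32(0.77)), (np.float64(0.071), np.float32(0.79)), (np.float64(0.072), np.float32(0.73)), (np.float64(0.073), np.float32(0.63)), (np.float64(0.074), np.float32(0.6)), (np.float64(0.075), np.float32(0.67)), (np.float64(0.076), np.float32(0.78)), (np.float64(0.077), np.float32(0.84)), (np.float64(0.078), np.float32(0.81)), (np.float64(0.079), np.float32(0.73)), (np.float64(0.08), np.float32(0.64)), (np.float64(0.081), np.float32(0.57)), (np.float64(0.082), np.float32(0.56)), (np.float64(0.083), np.float32(0.6
[... 543 characters left out ...]
1)), (np.float64(0.072), np.float32(1.83)), (np.float64(0.073), np.float32(1.89)), (np.float64(0.074), np.float32(1.89)), (np.float64(0.075), np.float32(1.84)), (np.float64(0.076), np.float32(1.74)), (np.float64(0.077), np.float32(1.62)), (np.float64(0.078), np.float32(1.51)), (np.float64(0.079), np.float32(1.43)), (np.float64(0.08), np.float32(1.38)), (np.float64(0.081), np.float32(1.38)), (np.float64(0.082), np.float32(1.45)), (np.float64(0.083), np.float32(1.57)), (np.float64(0.084), np.float32(1.72)), (np.float64(0.085), np.float32(1.89))]
pos [0.6048 0.0104 0.1548] yaw 0.0873 t 3.65 F [ 1.67 -0.23 -3.05] grip 0.175 29.997107684612274 j7 -1.67
shift [ 0.0199 -0.2247  0.0245] twist 0.0002
```

```bash
python3 -m jog '[{"grip":0,"x":0.02,"y":-0.225,"z":0,"twist":0},{"grip":0,"x":0.02,"y":-0.225,"z":0,"twist":0},{"grip":0,"x":0.02,"y":-0.225,"z":0,"twist":0},{"grip":0,"x":0.02,"y":-0.225,"z":0.01,"twist":0},{"grip":0,"x":0.02,"y":-0.225,"z":0.03,"twist":0}]' | tail -3;python3 -m jog '[{"grip":0,"x":0,"y":0,"z":0.02,"twist":0},{"grip":0,"x":0,"y":0,"z":0.03,"twist":0},{"grip":0,"x":0,"y":0,"z":0.03,"twist":0},{"grip":0,"x":0,"y":0,"z":0.03,"twist":0},{"grip":0,"x":0,"y":0,"z":0.03,"twist":0}]' | tail -3
python3 - <<'E'
from workcell import r
from fit import *
b=r.snapshot("side");pickle.dump(b,open("side2.pkl","wb"))
a=r.snapshot("top");pickle.dump(a,open("top2.pkl","wb"))
o=r.observe();e=o["eef_pos"];print(o["time"],e)
x,y=proj(b,[e])[0].astype(int);print(x,y)
A=cv2.resize(b["img"][y-60:y+60,x-80:x+80],(800,600),interpolation=cv2.INTER_CUBIC)
cv2.imwrite("pics/s2.png",A)
E
python3 go.py .606 .235 .09 .086
```

```text
wrist_force: [0.3, 0.3, -5.1]
opening: 0.17
grasp_force: 30.0
wrist_force: [-1.0, 0.0, -4.1]
opening: 0.169
grasp_force: 30.0
4.75 [0.60832851 0.23595324 0.09595433]
301 179
pos [0.6083 0.236  0.096 ] yaw 0.086 t 4.75 F [-0.36 -0.38 -4.36] grip 0.169 29.99809831380844 j7 -2.04
shift [-0.0024  0.0008  0.0059] twist 0.0
```

View pics/s2.png

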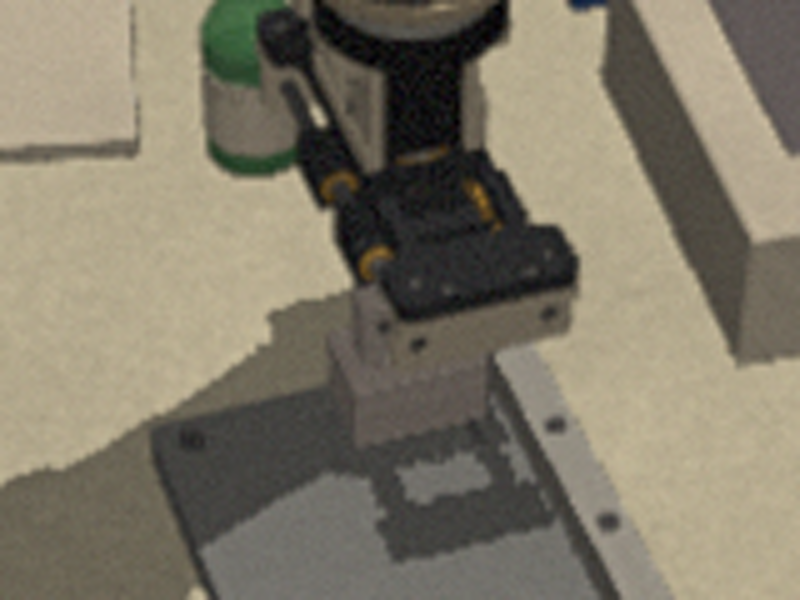

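Run:
```python
from fit import *
b=pickle.load(open("side2.pkl","rb"));x0,y0=301-80,179-60
c=[(x0+u/5,y0+v/5) for u,v in((355,447),(488,418),(352,388))]
print("clicks",ray(b,c[:2],.041),ray(b,c[2:],.075))
F=[((-.03,-.02,0),(.03,-.02,0)),((.03,-.02,0),(.03,-.02,.03)),((-.03,-.02,0),(-.03,-.02,.034)),((-.03,-.02,.034),(-.03,.02,.034))]
for z0 in(.039,.041,.043):
  for d in(-.003,0,.003):
    p,f=fit(F,[.604+d,.236+d,.086],[b],z0);print(z0,p.round(4),f)
from h import *
e=np.array([[.6083,.236,.05]]);c,s=np.cos(.086),np.sin(.086)
print("expected corners if centred",[(e[0,:2]+[c*x+s*.02,s*x-c*.02]).round(4) for x in(-.03,.03)])
```

```text
clicks [[0.58007107 0.2094491  0.041     ]
 [0.63993621 0.21257675 0.041     ]] [[0.57955867 0.21088882 0.075     ]]
0.039 [0.6076 0.2347 0.1215] -0.3355722427368164
0.039 [0.6076 0.2347 0.1214] -0.33557218313217163
0.039 [0.6076 0.2347 0.1214] -0.3355722427368164
0.041 [0.6071 0.2329 0.118 ] -0.3346189856529236
0.041 [0.6071 0.233  0.1146] -0.3346327245235443
0.041 [0.607  0.2328 0.1213] -0.3346203863620758
0.043 [0.6065 0.231  0.116 ] -0.33375057578086853
0.043 [0.6065 0.231  0.1163] -0.3337492048740387
0.043 [0.6065 0.231  0.116 ] -0.3337506353855133
expected corners if centred [array([0.5801, 0.2135]), array([0.6399, 0.2187])]
```

The side image shows the block held over the pocket, with its lower -y corners at crop (355,447) and (488,418). Measured in that same camera, the pocket is about 2.5 mm to +y of the block. I correct for that and go down to just above the base.

```bash
python3 go.py .6077 .2385 .083 .086;  python3 -m jog '[{"grip":0,"x":0,"y":-0.0025,"z":0.006,"twist":0},{"grip":0,"x":0,"y":-0.0025,"z":0.013,"twist":0},{"grip":0,"x":0,"y":-0.0025,"z":0.013,"twist":0},{"grip":0,"x":0,"y":-0.0025,"z":0.013,"twist":0}]'|tail -3;  python3 go.py .6077 .2385 .0787 .086
```

```text
pos [0.6083 0.236  0.096 ] yaw 0.086 t 4.75 F [-0.36 -0.38 -4.36] grip 0.169 29.99809831380844 j7 -2.04
shift [-0.0004 -0.0026  0.013 ] twist 0.0
wrist_force: [1.1, 0.8, -4.4]
opening: 0.171
grasp_force: 30.0
pos [0.607  0.2387 0.0813] yaw 0.0872 t 5.15 F [ 1.12  0.77 -4.4 ] grip 0.171 29.998051822185516 j7 -2.04
shift [0.0007 0.0003 0.0026] twist 0.0002
```

Wrist force in z is -4.4 N, which is just the block's weight. Now I lower in small steps and feel for contact.

```bash
python3 -m jog '[{"grip":0,"x":0.0005,"y":0,"z":0.003,"twist":0},{"grip":0,"x":0.0005,"y":0,"z":0.005,"twist":0},{"grip":0,"x":0.0005,"y":0,"z":0.007,"twist":0},{"grip":0,"x":0.0005,"y":0,"z":0.007,"twist":0}]'|tail -3;  python3 go.py .6077 .2385 .0647 .086
```

```text
wrist_force: [0.3, 0.4, -4.3]
opening: 0.174
grasp_force: 30.0
pos [0.6076 0.2388 0.0744] yaw 0.0871 t 5.55 F [ 0.26  0.37 -4.28] grip 0.174 29.9980491399765 j7 -2.04
shift [0.0001 0.0003 0.0097] twist 0.0002
```

The block bottom is below the base top with no force on it, so it has entered the pocket.

```bash
python3 -m jog '[{"grip":0,"x":0,"y":0,"z":0.004,"twist":0},{"grip":0,"x":0,"y":0,"z":0.008,"twist":0},{"grip":0,"x":0,"y":0,"z":0.01,"twist":0},{"grip":0,"x":0,"y":0,"z":0.011,"twist":0},{"grip":0,"x":0,"y":0,"z":0.011,"twist":0}]'|tail -3;  python3 go.py .6077 .2385 .0647 .086
```

```text
wrist_force: [-2.1, -1.5, 5.2]
opening: 0.177
grasp_force: 30.0
pos [0.6083 0.2391 0.0647] yaw 0.087 t 6.05 F [-2.11 -1.55  5.19] grip 0.177 30.000760853290558 j7 -2.05
shift [-0.0006  0.0006  0.    ] twist 0.0002
```

```bash
python3 -m jog '[{"grip":100,"x":0,"y":0,"z":0,"twist":0},{"grip":100,"x":0,"y":0,"z":0,"twist":0},{"grip":100,"x":0,"y":0,"z":0,"twist":0},{"grip":100,"x":0,"y":0,"z":0,"twist":0},{"grip":100,"x":0,"y":0,"z":-0.04,"twist":0}]'|tail -3; python3 -m jog '[{"grip":100,"x":0,"y":0,"z":-0.05,"twist":0},{"grip":100,"x":0,"y":0,"z":-0.1,"twist":0},{"grip":100,"x":0,"y":0,"z":-0.1,"twist":0}]'|tail -3; python3 go.py .456 -.2195 .2 1.4
```

```text
wrist_force: [0.5, -0.3, -0.2]
opening: 0.563
grasp_force: 0.0
wrist_force: [0.8, 1.1, -0.6]
opening: 0.819
grasp_force: 0.0
pos [0.6114 0.2408 0.2118] yaw 0.0869 t 6.85 F [ 0.83  1.11 -0.6 ] grip 0.819 0.0 j7 -2.02
shift [-0.1949  0.4451  0.0075] twist -0.209
```

Now over to the square, turning the tool so the jaws close across the rib.

```bash
python3 -m jog '[{"grip":100,"x":-0.195,"y":0.445,"z":0.007,"twist":-0.21},{"grip":100,"x":-0.195,"y":0.445,"z":0.007,"twist":-0.21},{"grip":100,"x":-0.195,"y":0.445,"z":0.007,"twist":-0.21},{"grip":100,"x":-0.195,"y":0.445,"z":0.007,"twist":-0.21},{"grip":100,"x":-0.195,"y":0.445,"z":0.007,"twist":-0.21}]'|tail -3
python3 - <<'E'
from workcell import r
from fit import *
a=r.snapshot("top");pickle.dump(a,open("top3.pkl","wb"))
E
python3 go.py .456 -.2195 .2 1.42
```

```text
wrist_force: [0.5, -1.3, 0.6]
opening: 1.0
grasp_force: 0.0
pos [ 0.525  -0.0081  0.1995] yaw 0.8433 t 7.4 F [-3.82 -7.61 -1.14] grip 1.004 0.0 j7 -0.94
shift [-0.2038  0.089   0.001 ] twist -0.0918
```

```bash
python3 -m jog '[{"grip":100,"x":-0.204,"y":0.089,"z":0.001,"twist":-0.092},{"grip":100,"x":-0.204,"y":0.089,"z":0.001,"twist":-0.092},{"grip":100,"x":-0.204,"y":0.089,"z":0.03,"twist":-0.092},{"grip":100,"x":-0.204,"y":0.089,"z":0.06,"twist":-0.092},{"grip":100,"x":-0.204,"y":0.089,"z":0.1,"twist":-0.092}]'|tail -3; python3 go.py .456 -.2195 .09 1.42
```

```text
wrist_force: [1.0, -0.3, -1.3]
opening: 1.001
grasp_force: 0.0
pos [ 0.4621 -0.1968  0.1237] yaw 1.4109 t 7.9 F [ 1.03 -0.28 -1.3 ] grip 1.001 0.0 j7 -0.05
shift [-0.0233 -0.0025  0.0337] twist -0.0015
```

```bash
python3 -m jog '[{"grip":100,"x":-0.023,"y":-0.0025,"z":0.034,"twist":-0.0015},{"grip":100,"x":-0.023,"y":-0.0025,"z":0.034,"twist":-0.0015},{"grip":100,"x":-0.023,"y":-0.0025,"z":0.034,"twist":-0.0015}]'|tail -3
python3 - <<'E'
from workcell import r
from fit import *
b=r.snapshot("side");pickle.dump(b,open("side3.pkl","wb"))
o=r.observe();e=o["eef_pos"]
print((proj(b,[e-[0,0,.014]])[0]-[220,300])*4)
cv2.imwrite("pics/s3.png",cv2.resize(b["img"][300:450,220:390],None,fx=4,fy=4,interpolation=cv2.INTER_CUBIC))
E
python3 go.py .456 -.2195 .033 1.42
```

```text
wrist_force: [0.4, 0.8, 0.9]
opening: 1.001
grasp_force: 0.0
[232.63639313 368.88844903]
pos [ 0.4562 -0.2144  0.0891] yaw 1.4182 t 8.25 F [0.81 0.42 0.76] grip 1.003 0.0 j7 -0.03
shift [-0.0051  0.0006  0.0561] twist -0.0003
```

View pics/s3.png

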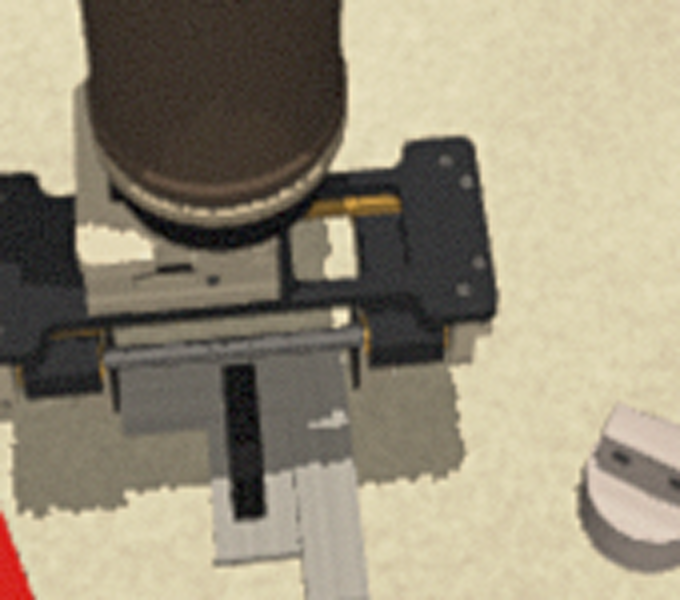

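The fingers straddle the rib: it sits at crop x of about 243, with the fingers at 110 and 360. I descend and grip.

```bash
python3 -m jog '[{"grip":100,"x":-0.005,"y":0.0005,"z":0.03,"twist":0},{"grip":100,"x":-0.005,"y":0.0005,"z":0.054,"twist":0},{"grip":100,"x":-0.005,"y":0.0005,"z":0.056,"twist":0},{"grip":0,"x":-0.005,"y":0.0005,"z":0.056,"twist":0},{"grip":0,"x":-0.005,"y":0.0005,"z":0.056,"twist":0}]'|tail -3; python3 -m jog '[{"grip":0,"x":0,"y":0,"z":0,"twist":0},{"grip":0,"x":0,"y":0,"z":0,"twist":0},{"grip":0,"x":0,"y":0,"z":0,"twist":0},{"grip":0,"x":0,"y":0,"z":0,"twist":0},{"grip":0,"x":0,"y":0,"z":0,"twist":0}]'|tail -3;python3 -m jog '[{"grip":0,"x":0,"y":0,"z":0,"twist":0},{"grip":0,"x":0,"y":0,"z":0,"twist":0},{"grip":0,"x":0,"y":0,"z":0,"twist":0},{"grip":0,"x":0,"y":0,"z":0,"twist":0},{"grip":0,"x":0,"y":0,"z":0,"twist":0}]'|tail -3; python3 go.py .456 -.2195 .15 1.42
```

```text
wrist_force: [-0.7, -0.1, 0.5]
opening: 0.874
grasp_force: 0.0
wrist_force: [-0.3, -0.2, -0.4]
opening: 0.443
grasp_force: 0.0
wrist_force: [1.4, -0.5, -0.9]
opening: 0.151
grasp_force: 30.0
pos [ 0.4553 -0.2202  0.0326] yaw 1.4184 t 9.75 F [ 1.36 -0.48 -0.87] grip 0.151 29.999513626098633 j7 -0.07
shift [ 0.0008  0.0007 -0.1174] twist -0.0003
```

```bash
python3 -m jog '[{"grip":0,"x":0,"y":0,"z":-0.05,"twist":0},{"grip":0,"x":0,"y":0,"z":-0.1,"twist":0},{"grip":0,"x":0,"y":0,"z":-0.1,"twist":0}]'|tail -3; python3 go.py .599 .158 .13 1.657
```

```text
wrist_force: [1.7, -1.4, -4.4]
opening: 0.152
grasp_force: 30.0
pos [ 0.4582 -0.221   0.1378] yaw 1.4183 t 10.05 F [ 1.69 -1.45 -4.39] grip 0.152 29.998916387557983 j7 0.01
shift [0.396  0.0815 0.0077] twist -0.038
```

```bash
python3 -m jog '[{"grip":0,"x":0.396,"y":0.0815,"z":0.002,"twist":-0.038},{"grip":0,"x":0.396,"y":0.0815,"z":0.002,"twist":-0.038},{"grip":0,"x":0.396,"y":0.0815,"z":0.002,"twist":-0.038},{"grip":0,"x":0.396,"y":0.0815,"z":0.002,"twist":-0.038},{"grip":0,"x":0.396,"y":0.0815,"z":0.002,"twist":-0.038}]'|tail -3; python3 go.py .599 .158 .13 1.657
```

```text
wrist_force: [0.7, 0.4, -5.2]
opening: 0.15
grasp_force: 30.0
pos [0.5414 0.0157 0.13  ] yaw 1.6565 t 10.55 F [ 0.72  0.42 -5.24] grip 0.15 29.99454617500305 j7 -0.28
shift [ 0.1369  0.0696 -0.0002] twist -0.0001
```

```bash
python3 -m jog '[{"grip":0,"x":0.137,"y":0.0695,"z":0,"twist":0},{"grip":0,"x":0.137,"y":0.0695,"z":0,"twist":0},{"grip":0,"x":0.137,"y":0.0695,"z":0,"twist":0},{"grip":0,"x":0.137,"y":0.0695,"z":0.01,"twist":0},{"grip":0,"x":0.137,"y":0.0695,"z":0.02,"twist":0}]'|tail -3;python3 -m jog '[{"grip":0,"x":0,"y":0,"z":0.02,"twist":0},{"grip":0,"x":0,"y":0,"z":0.03,"twist":0},{"grip":0,"x":0,"y":0,"z":0.03,"twist":0},{"grip":0,"x":0,"y":0,"z":0.03,"twist":0}]'|tail -3; python3 go.py .599 .158 .0566 1.657
```

```text
wrist_force: [-0.5, -2.2, -5.2]
opening: 0.146
grasp_force: 30.0
wrist_force: [0.1, 0.1, -4.9]
opening: 0.152
grasp_force: 30.0
pos [0.5993 0.1557 0.0812] yaw 1.656 t 11.45 F [ 0.09  0.06 -4.93] grip 0.152 29.997397363185883 j7 -0.53
shift [ 0.0023 -0.0001  0.0246] twist -0.0002
```

```bash
python3 -m jog '[{"grip":0,"x":0,"y":0,"z":0.012,"twist":0},{"grip":0,"x":0,"y":0,"z":0.022,"twist":0},{"grip":0,"x":0,"y":0,"z":0.023,"twist":0},{"grip":0,"x":0,"y":0,"z":0.023,"twist":0}]'|tail -3; python3 go.py .599 .158 .0566 1.657;  python3 -m jog '[{"grip":0,"x":0,"y":0,"z":0.001,"twist":0},{"grip":0,"x":0,"y":0,"z":0.002,"twist":0},{"grip":0,"x":0,"y":0,"z":0.002,"twist":0}]'|tail -3; python3 go.py .599 .158 .0566 1.657
```

```text
wrist_force: [-0.5, 0.6, -5.3]
opening: 0.15
grasp_force: 30.0
pos [0.5992 0.1566 0.0579] yaw 1.6571 t 11.85 F [-0.45  0.56 -5.28] grip 0.15 29.997515380382538 j7 -0.54
shift [ 0.0014 -0.0001  0.0013] twist 0.0
wrist_force: [0.1, 0.3, -3.4]
opening: 0.149
grasp_force: 30.0
pos [0.5998 0.1569 0.0568] yaw 1.6571 t 12.15 F [ 0.09  0.28 -3.39] grip 0.149 29.997847080230713 j7 -0.54
shift [ 0.0012 -0.0007  0.0002] twist 0.0
```

The square is touching down. Next I push towards the rail (tool +y), then towards the block (tool +x), watching the forces.

```bash
python3 -m jog '[{"grip":0,"x":0,"y":0.003,"z":0.001,"twist":0},{"grip":0,"x":0,"y":0.006,"z":0.001,"twist":0},{"grip":0,"x":0,"y":0.009,"z":0.001,"twist":0},{"grip":0,"x":0,"y":0.009,"z":0.001,"twist":0}]'|tail -3; python3 go.py .6126 .1742 .0566 1.657;  python3 -m jog '[{"grip":0,"x":0,"y":0.001,"z":0,"twist":0},{"grip":0,"x":0,"y":0.002,"z":0,"twist":0},{"grip":0,"x":0,"y":0.003,"z":0,"twist":0},{"grip":0,"x":0,"y":0.003,"z":0,"twist":0}]'|tail -3; python3 go.py .6126 .1742 .0566 1.657
```

```text
wrist_force: [0.3, -0.3, 4.6]
opening: 0.15
grasp_force: 30.0
pos [0.6097 0.1583 0.0567] yaw 1.6571 t 12.55 F [ 0.25 -0.29  4.6 ] grip 0.15 30.010298788547516 j7 -0.54
shift [0.0156 0.0042 0.0001] twist 0.0
wrist_force: [-2.4, 0.3, 5.4]
opening: 0.147
grasp_force: 30.0
pos [0.6122 0.1585 0.0567] yaw 1.6573 t 12.95 F [-2.42  0.32  5.42] grip 0.147 30.006554424762726 j7 -0.54
shift [0.0156 0.0018 0.0001] twist 0.0
```

```bash
python3 -m jog '[{"grip":0,"x":0,"y":0.001,"z":0,"twist":0},{"grip":0,"x":0,"y":0.002,"z":0,"twist":0},{"grip":0,"x":0,"y":0.002,"z":0,"twist":0}]'|tail -3; python3 go.py .6126 .1742 .0566 1.657;  python3 -m jog '[{"grip":0,"x":0.004,"y":0,"z":0,"twist":0},{"grip":0,"x":0.008,"y":0,"z":0,"twist":0},{"grip":0,"x":0.011,"y":0,"z":0,"twist":0},{"grip":0,"x":0.011,"y":0,"z":0,"twist":0}]'|tail -3; python3 go.py .6126 .1742 .0566 1.657
```

```text
wrist_force: [-9.0, -2.0, 11.8]
opening: 0.15
grasp_force: 30.0
pos [0.6126 0.1584 0.0567] yaw 1.6577 t 13.25 F [-8.99 -1.98 11.8 ] grip 0.15 30.007826685905457 j7 -0.53
shift [0.0157 0.0014 0.0001] twist 0.0001
wrist_force: [-8.2, -4.4, 14.5]
opening: 0.153
grasp_force: 30.0
pos [0.6117 0.1681 0.0567] yaw 1.657 t 13.65 F [-8.2  -4.36 14.48] grip 0.153 30.01105785369873 j7 -0.55
shift [0.006  0.0015 0.0001] twist -0.0
```

```bash
python3 -m jog '[{"grip":0,"x":0.001,"y":0,"z":-0.0005,"twist":0},{"grip":0,"x":0.003,"y":0,"z":-0.0005,"twist":0},{"grip":0,"x":0.004,"y":0,"z":-0.0005,"twist":0},{"grip":0,"x":0.004,"y":0,"z":-0.0005,"twist":0}]'|tail -3; python3 go.py .6126 .1742 .0566 1.657;  python3 -m jog '[{"grip":0,"x":0.001,"y":0,"z":0,"twist":0},{"grip":0,"x":0.002,"y":0,"z":0,"twist":0},{"grip":0,"x":0.002,"y":0,"z":0,"twist":0}]'|tail -3; python3 go.py .6126 .1742 .0566 1.657
```

```text
wrist_force: [-7.7, -3.9, 8.6]
opening: 0.149
grasp_force: 30.0
pos [0.6114 0.1718 0.0567] yaw 1.6568 t 14.05 F [-7.66 -3.9   8.56] grip 0.149 30.009913444519043 j7 -0.55
shift [0.0023 0.0014 0.0001] twist -0.0
wrist_force: [-7.5, -4.9, 9.9]
opening: 0.148
grasp_force: 30.0
pos [0.6112 0.1737 0.0567] yaw 1.6567 t 14.35 F [-7.5  -4.93  9.85] grip 0.148 30.0103497505188 j7 -0.56
shift [0.0004 0.0015 0.0001] twist -0.0
```

```bash
python3 -m jog '[{"grip":0,"x":0.001,"y":0,"z":0,"twist":0},{"grip":0,"x":0.002,"y":0,"z":0,"twist":0},{"grip":0,"x":0.002,"y":0,"z":0,"twist":0}]'|tail -3; python3 go.py .6126 .1742 .0566 1.657;  python3 -m jog '[{"grip":0,"x":0.001,"y":0,"z":0,"twist":0},{"grip":0,"x":0.002,"y":0,"z":0,"twist":0},{"grip":0,"x":0.002,"y":0,"z":0,"twist":0}]'|tail -3; python3 go.py .6126 .1742 .0566 1.657
```

```text
wrist_force: [-7.2, -6.8, 10.7]
opening: 0.152
grasp_force: 30.0
pos [0.6111 0.1752 0.0567] yaw 1.6564 t 14.65 F [-7.17 -6.85 10.66] grip 0.152 30.01231759786606 j7 -0.56
shift [-0.0012  0.0015  0.0001] twist -0.0001
wrist_force: [-8.8, -7.8, 11.8]
opening: 0.15
grasp_force: 30.0
pos [0.611  0.1763 0.0568] yaw 1.6559 t 14.95 F [-8.78 -7.84 11.85] grip 0.15 30.0182443857193 j7 -0.56
shift [-0.0023  0.0014  0.0002] twist -0.0002
```

```bash
python3 -m jog '[{"grip":0,"x":0.001,"y":0,"z":0,"twist":0},{"grip":0,"x":0.002,"y":0,"z":0,"twist":0},{"grip":0,"x":0.002,"y":0,"z":0,"twist":0}]'|tail -3; python3 go.py .6126 .1742 .0566 1.657;  python3 -m jog '[{"grip":0,"x":0.001,"y":0.0005,"z":0,"twist":0},{"grip":0,"x":0.002,"y":0.0005,"z":0,"twist":0},{"grip":0,"x":0.002,"y":0.0005,"z":0,"twist":0}]'|tail -3; python3 go.py .6126 .1742 .0566 1.657
python3 - <<'E'
from workcell import r
import cv2,pickle
b=r.snapshot("side");pickle.dump(b,open("side4.pkl","wb"))
cv2.imwrite("pics/s4.png",cv2.resize(b["img"][130:280,220:400],None,fx=4,fy=4,interpolation=cv2.INTER_CUBIC))
E
```

```text
wrist_force: [-9.2, -12.8, 13.9]
opening: 0.151
grasp_force: 30.0
pos [0.611  0.1764 0.0568] yaw 1.6547 t 15.25 F [ -9.25 -12.81  13.9 ] grip 0.151 30.03025710582733 j7 -0.57
shift [-0.0023  0.0015  0.0002] twist -0.0004
wrist_force: [-10.1, -18.7, 19.0]
opening: 0.152
grasp_force: 30.0
pos [0.6109 0.1765 0.0567] yaw 1.6536 t 15.55 F [-10.09 -18.7   19.  ] grip 0.152 30.04087507724762 j7 -0.57
shift [-0.0024  0.0015  0.0001] twist -0.0005
```

View pics/s4.png

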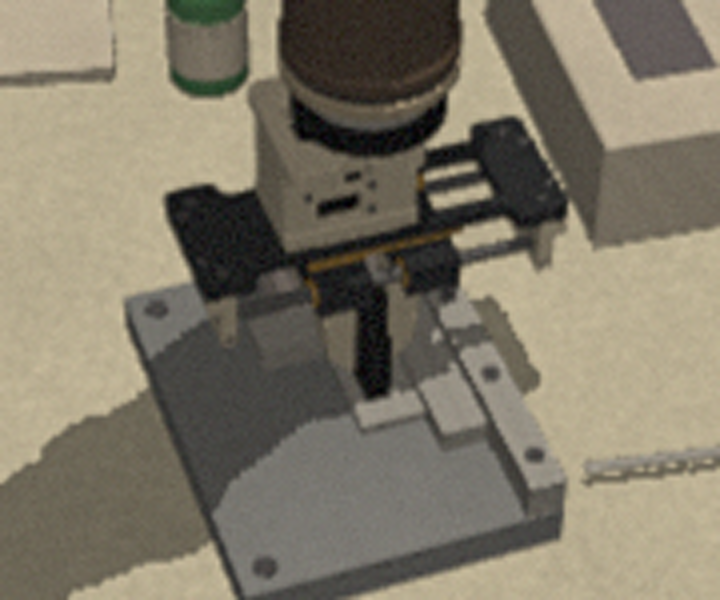

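The square lies flat with its long leg (crop ~455,410) along the rail, and the block stands in its pocket behind it. Contact is solid, with about 10 N towards the rail and 18 N towards the block. I ease back a little, hold, and check.

```bash
python3 -m jog '[{"grip":0,"x":-0.0015,"y":0,"z":-0.0007,"twist":0},{"grip":0,"x":-0.0015,"y":0,"z":-0.0007,"twist":0},{"grip":0,"x":-0.0015,"y":0,"z":-0.0007,"twist":0},{"grip":0,"x":-0.0015,"y":0,"z":-0.0007,"twist":0},{"grip":0,"x":-0.0015,"y":0,"z":-0.0007,"twist":0}]'|tail -3; python3 go.py .6126 .1742 .0566 1.657
python3 - <<'E'
from workcell import r
print(r.observe()["wrist_torque"])
from fit import *
# top view: block lug/foot tilt and bystanders unchanged?
a=pickle.load(open("top0.pkl","rb"));t=r.snapshot("top")
for n,(u,v) in dict(jar=(412,180),dish=(460,189),round=(480,241),lens=(398,299),driver=(328,165),torch=(188,343),drops=(160,243)).items():
    T=a["img"][v-15:v+15,u-15:u+15];S=t["img"][v-25:v+25,u-25:u+25];m=cv2.minMaxLoc(cv2.matchTemplate(S,T,cv2.TM_CCOEFF_NORMED));print(n,m[1],np.array(m[3])-10)
E
```

```text
wrist_force: [-8.2, -13.1, 10.1]
opening: 0.15
grasp_force: 30.0
pos [0.611  0.1765 0.0568] yaw 1.6546 t 16.1 F [ -8.2  -13.15  10.11] grip 0.15 30.01949965953827 j7 -0.57
shift [-0.0024  0.0014  0.0002] twist -0.0004
[-2.60202231  1.39280581  0.18723288]
jar 0.9993914365768433 [0 0]
dish 0.9979277849197388 [0 0]
round 0.9995429515838623 [0 0]
lens 0.5812333226203918 [0 0]
driver 0.9995620846748352 [0 0]
torch 0.9982509016990662 [0 0]
drops 0.9997525215148926 [0 0]
```

```bash
python3 -c "
from workcell import r
print(r.hand_in())"
```

```text
the job is handed in; nothing more can be done
None
```

I handed the job in at about 16 s with the oblong block fully down in its pocket and released, and the square held flat in the corner at about 8 N on the rail and 13 N on the block (wrist-sensor readings, friction included). No bystander shifted in the top view, except the lens ring, where the image match was poor, probably from shadow or the arm covering it; the hand-in returned no verdict.

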